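# Take the chisel out of the tool caddy and hold it upright

### The arm

A 6-joint arm with a two-finger parallel gripper is mounted at the origin on a cart in front of the work surface, level with it; the furniture and walls round the work are solid. World frame = base frame: x ahead of the robot, y to its left, z up, the work surface at z = 0. Lengths are in mm, angles in rad, forces in N, time in s.
With the tool pointing down it reaches from about 350 to 775 mm from the base axis. Payload 7.3 kg.
Tool frame: the origin (TCP) lies at the very end of the fingers, on their centre line; the grasp point (between the pads) lies 19 mm behind it; z points along the fingers, y is the line along which they close (so a half turn about z gives the same grasp; the last joint's range is limited). The gripper opens to 92 mm and grips with 3 to 60 N. Pads are 19 mm wide; open, the fingers measure 130 mm over their backs; the gripper's body (75 mm by 190 mm) begins 47 mm behind the grasp point.
Start: joints at [-1.378, 0.342, 1.524, -0, 1.275, -0.146], TCP at [174.51, -495.168, 226.741] pointing down, gripper open.
Joint ranges: [-2.53, 2.53], [-0.77, 2.02], [0.04, 2.7], [-1, 4.14], [0.28, 2.66], [-3.11, 3.11]. Speed limits (rad/s): [2.57, 2.57, 3.14, 3.14, 3.14, 3.14].

### API

Orientations are given as [roll, pitch, yaw] about the fixed x, y, z axes, in that order (R = Rz(yaw) Ry(pitch) Rx(roll)).
In Python, from plant import * gives the robot as it stands.
- The arm moves only by the tool arm_command, never from a script. Its arguments are lists of equal length, an entry for each row: "gripper": the finger opening in mm, from 0 to 91.8; "dp": the shift along the tool's x, y, z in units of 25 mm (1.0 is 25 mm), a list of three; "twist": the turn about the tool's z in units of 5 degrees (1.0 is 5 degrees). A call has exactly 5 rows; each row shifts and turns the commanded pose from where the row before left it, along the tool's axes as they then stand; what a row does not reach is not made up. A row lasts 1/8 s, in which the tool goes at most 62.5 mm and 10.7 degrees, less where a joint would pass 70% of its speed; a pose out of reach is approached as far as the arm can. A call is refused whole if a number of a shift passes 1 or a number of a turn 1, either way. A call with a gripper value outside its range is refused whole. The fingers move at their own pace and stop on an object; the grip force is fixed at half the most. Time passes only in rows, so rows that do not move let the fingers close, or fill a call up. It gives the time, the measured TCP pose, the force, the opening and the grip force at its end, in the units of the state.
- get_obs(): the state, without advancing time (a new reading comes with each control period).
- capture(name): name is "side" or "top" or "wrist"; returns the picture (400x640x3 uint8, red, green, blue); there is no depth.
- get_calibration(name): a dict with "mtx" (3x3 intrinsics, pixels), "position" and "attitude" of the camera in the world; the wrist camera has in their place "mount" (4x4, takes a point from camera to tool coordinates, whose origin is the TCP and whose axes are the flange's). Camera axes: x right, y down, z forward; pixel columns grow to the right and rows downward; lengths in mm; the calibration is good to about 2 mm. A picture is of the moment at which its call begins: read the wrist's pose just before it. get_calibration takes no time and is no camera call.
- close_job(): hands the job in; it is judged then, once.
The state is a dict: "time": time; "joint_positions": joint angles; "dq": joint speeds; "tau": joint torques, N m; "tool_pos": TCP position; "tcp_rot": TCP orientation; "contact_force": force on the tool from outside, world axes, zero at the start; "moment": the same for the moment, N m; "grip_width": finger opening in mm; "finger_force": force on a finger pad.
Only numpy, scipy, OpenCV 4.12 (cv2) and the standard library are available. Lean on these libraries where they do the work, as an engineer would, in place of code of your own. Each camera call takes 0.05 s, during which the arm holds its last target. There are 200 camera calls.

### The job

The carry handle of the plywood tool caddy lies forward over the three tools that stand in it: swing it up and back until it rests fully home on its rear stop. Then draw the chisel (not one of the two screwdrivers) out of its leaning sleeve, turn it upright with the blade pointing straight down, and keep it held up with the cutting edge at least 8 cm above the bench, clear of the caddy and the other tools; finish while still holding it so, with the carry handle still home. Leave the screwdrivers in their sleeves and the other things on the bench where they are.

Things in the scene. Friction and masses are not known exactly. Their poses are not given: they have to be found in the camera images.
- caddy: plywood tool caddy fixed to the bench: base board 190 (x) by 270 (y) by 14 mm, an upright cheek at each end (y = +-126 mm, top 163 mm high) with the carry handle's arms outside. Origin mid-underside; z up, x to its back (away from the robot, yaw up to 0.3 rad), y along its length. Holds three sleeves with tools.
- bail (a joint): angle of the carry handle about the caddy's y axis, rad: 0 = leaning 35 degrees forward over the tools (starts at 0 to 0.15); 1.571 = home, leaning 55 degrees back on its end stop. Slightly stiff pivots (under 1 N at the grip): let go near its start it stays in front; let go from about 1.15 on its own weight lays it home and keeps it there.
- bail_grip (a point): middle of the carry handle's round wooden grip, 20 mm in diameter and 150 mm long along the caddy's y axis; it moves with the handle on a circle of radius 145 mm about bail_pivot, at the start about 45 mm beyond the end of the chisel's handle.
- bail_pivot (a point): point on the carry handle's hinge axis (parallel to the caddy's y) midway between the cheeks, 137 mm above the bench.
- chisel_small: wood chisel 235 mm long, 0.14 kg. Origin under mid-length; y runs toward the handle end: round wooden handle 26 mm thick from y = +14 to +118 mm, centre line at z = +13 mm; steel blade 14 mm wide, y = -32 to -118. Stands blade down in its sleeve (2 mm play a side), 70 mm of handle out, its z to the caddy's back and up. Upright, blade down = its y axis straight up.
- chisel_edge (a point): middle of the chisel's cutting edge, the lowest point of the upright chisel (y = -118 mm on the chisel).
- chisel_butt (a point): centre of the free end of the chisel's handle (y = +118 mm on the chisel).
- chisel_sleeve: square light-wood sleeve leaning 35 degrees from vertical toward the caddy's front (-x), fixed to the caddy; the three stand 60 mm apart along the caddy's y, in any order. Origin on the bench, in line with the caddy's origin; axes as the caddy's. This one holds the chisel: hole 30 by 30 mm, 42 mm outside, 166 mm deep along its axis.
- short_sleeve: square light-wood sleeve leaning 35 degrees from vertical toward the caddy's front (-x), fixed to the caddy; the three stand 60 mm apart along the caddy's y, in any order. Origin on the bench, in line with the caddy's origin; axes as the caddy's. This one holds the short screwdriver: hole 30 by 30 mm, 42 mm outside, 120 mm deep.
- long_sleeve: square light-wood sleeve leaning 35 degrees from vertical toward the caddy's front (-x), fixed to the caddy; the three stand 60 mm apart along the caddy's y, in any order. Origin on the bench, in line with the caddy's origin; axes as the caddy's. This one holds the long screwdriver: hole 32 by 32 mm, 44 mm outside, 138 mm deep.
- chisel_sleeve_mouth (a point): centre of the chisel sleeve's mouth, 162 mm above the bench. The way out runs from here along the sleeve's axis: 0.574 toward the caddy's -x and 0.819 up; the edge is out of the sleeve after 166 mm.
- screwdriver_blue: short screwdriver, 166 mm long, plastic handle 25 mm thick, standing blade down in its sleeve with about 46 mm of handle out; origin at the middle of its length, y toward the handle end. To be left there.
- screwdriver_red: long screwdriver, 192 mm long, plastic handle 27 mm thick, standing blade down in its sleeve with about 54 mm of handle out; origin at the middle of its length, y toward the handle end. To be left there.
- tape_roll: roll of masking tape lying flat, 96 mm across, 24 mm high; origin under its centre. To be left alone.
- tape_measure: pocket tape measure, 32x74x58 mm; origin under its centre. To be left alone.
- sanding_block: cork sanding block, 59x101x32 mm; origin under its centre. To be left alone.
- wax_tin: round wax tin, 78 mm across, 27 mm high; origin under its centre. To be left alone.

How it is judged (in metres and radians):
On the way, in this order (a step that is already met when the one before it is completed fails the run):
1. the carry handle is home on its rear stop, with the chisel still in its sleeve (value of joint bail above 1.52 rad and distance of chisel_small from where it was at the start of the episode below 0.02 m), for 0.2 s.
2. the chisel, held in the fingers, has been drawn clear of its sleeve (distance between chisel_butt and chisel_sleeve_mouth above 0.225 m and contact force between chisel_small and the fingers above 1 N and contact force between chisel_small and caddy below 0.3 N and contact force between chisel_small and chisel_sleeve below 0.3 N and contact force between chisel_small and short_sleeve below 0.3 N and contact force between chisel_small and long_sleeve below 0.3 N and contact force between chisel_small and screwdriver_blue below 0.3 N and contact force between chisel_small and screwdriver_red below 0.3 N), for 0.2 s.
At the end, for the whole second after the job is handed in: Fingers hold the chisel still, blade down, within 0.2 rad of vertical, edge over 80 mm above the bench, not touching caddy, sleeves or screwdrivers; carry handle within 0.07 rad of its end; screwdrivers moved under 20 mm, the other things under 30 mm (angle between chisel_small's own y axis and vertical below 0.2 rad and height (world z) of chisel_edge above 0.08 m and height (world z) of chisel_butt above 0.29 m and contact force between chisel_small and the fingers above 1 N and contact force between chisel_small and caddy below 0.3 N and contact force between chisel_small and chisel_sleeve below 0.3 N and contact force between chisel_small and short_sleeve below 0.3 N and contact force between chisel_small and long_sleeve below 0.3 N and contact force between chisel_small and screwdriver_blue below 0.3 N and contact force between chisel_small and screwdriver_red below 0.3 N and linear speed of chisel_small below 0.03 m/s and value of joint bail above 1.5 rad and distance of each of screwdriver_blue, screwdriver_red from where it was at the start of the episode below 0.02 m and distance of each of tape_roll, tape_measure, sanding_block, wax_tin from where it was at the start of the episode below 0.03 m); the arm keeps its last pose, push and grip.
It fails at once if a screwdriver is pulled up or displaced by more than 25 mm (distance of any of screwdriver_blue, screwdriver_red from where it was at the start of the episode above 0.025 m).
It fails at once if a bystander on the bench is pushed by more than 40 mm (distance of any of tape_roll, tape_measure, sanding_block, wax_tin from where it was at the start of the episode above 0.04 m).
It also fails if it takes over 54 s, if anything falls off the work surface, if the arm or the gripper's body presses on something with over 40 N, if the wrist force passes 120 N, or if a joint passes its speed limit or range.

## Working session

There is one attempt and no reset: what is moved stays moved. The work goes in short steps, Python scripts to look and compute and a tool call to move; the robot and the scene stay as the last step left them, time stands still between calls to the robot, and variables do not carry over. Pictures are saved under pics/ and viewed, at most 10 in all, crops included, and the job is handed in when it is done.

Besides the shell and the picture viewer there is one more tool, called after ">>>" by a JSON object that holds its "name" and its "arguments", one argument or row to a line. arm_command: Moves the arm, as the interface text tells. Its arguments: {"type":"object","properties":{"gripper":{"type":"array"},"dp":{"type":"array"},"twist":{"type":"array"}},"required":["gripper","dp","twist"]}

```bash
mkdir -p pics; python3 - <<'E'
from plant import *
import cv2,numpy as np
o=get_obs();print({k:np.round(v,3).tolist() for k,v in o.items()})
for n in ("side","top","wrist"):
    im=capture(n);cv2.imwrite(f"pics/{n}0.png",cv2.cvtColor(im,cv2.COLOR_RGB2BGR))
    c=get_calibration(n);print(n,{k:np.round(v,3).tolist() for k,v in c.items()})
E
```

```text
{'time': 0.0, 'joint_positions': [-1.378, 0.343, 1.525, -0.0, 1.275, -0.146], 'dq': [0.001, 0.0, 0.0, -0.0, -0.001, 0.0], 'tau': [-0.001, -43.125, -24.422, 0.072, 0.056, -0.0], 'tool_pos': [174.416, -494.75, 226.055], 'tcp_rot': [-3.14, -0.0, 0.339], 'contact_force': [0.695, -0.447, -0.274], 'moment': [-0.009, -0.011, 0.003], 'finger_force': 0.0, 'grip_width': 91.495}
side {'mtx': [[448.596, 0.0, 320.188], [0.0, 448.596, 194.144], [0.0, 0.0, 1.0]], 'position': [1009.463, 541.0, 1073.485], 'attitude': [-2.448, 0.016, 2.403]}
top {'mtx': [[438.611, 0.0, 312.325], [0.0, 438.611, 204.57], [0.0, 0.0, 1.0]], 'position': [284.878, -24.244, 1344.283], 'attitude': [-2.948, -0.015, -1.579]}
wrist {'mtx': [[300.122, 0.0, 320.087], [0.0, 300.122, 204.261], [0.0, 0.0, 1.0]], 'mount': [[-0.001, -0.959, -0.283, 76.68], [1.0, -0.001, 0.0, -1.278], [-0.0, -0.283, 0.959, -158.667], [0.0, 0.0, 0.0, 1.0]]}
```

View pics/side0.png

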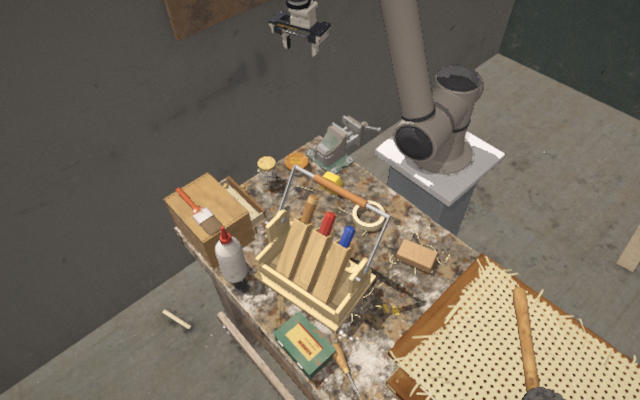

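View pics/top0.png

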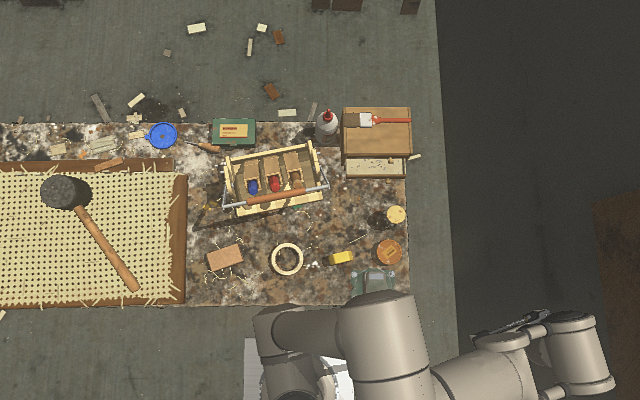

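The side view shows the caddy around (320,260), the grip from about (295,168) to (388,215), and the tools: chisel (brown, 308,208), red (328,223), blue (347,236). In the top view the caddy is around (275,178) and the grip runs from (240,203) to (313,192). I'll enlarge both.

```bash
python3 - <<'E'
import cv2
s=cv2.imread('pics/side0.png')[150:340,240:420];t=cv2.imread('pics/top0.png')[130:225,210:340]
cv2.imwrite('pics/sc.png',cv2.resize(s,None,fx=3.1,fy=3.1,interpolation=cv2.INTER_CUBIC))
cv2.imwrite('pics/tc.png',cv2.resize(t,None,fx=6,fy=6,interpolation=cv2.INTER_CUBIC))
E
```

```text
(no output)
```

View pics/sc.png

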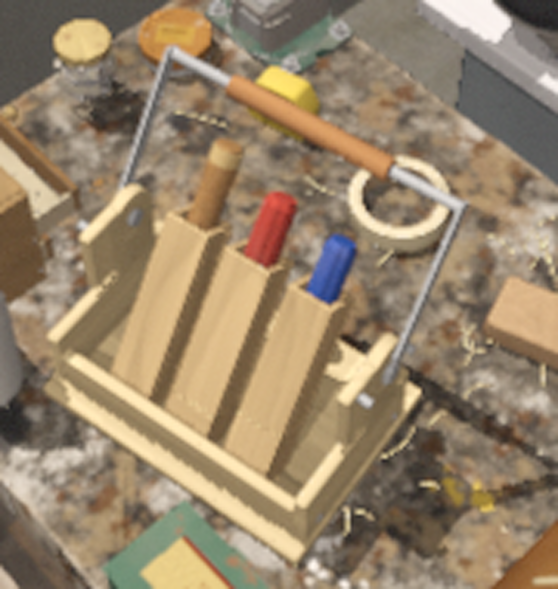

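View pics/tc.png

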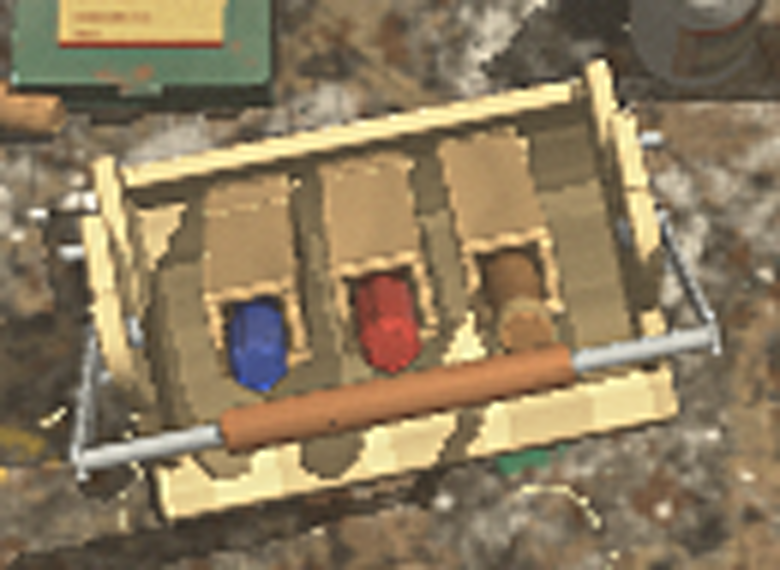

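Crops, tool order: in the side crop the chisel butt is at (228,152) and the grip ends at (232,88) and (392,165). In the top crop the chisel butt is at (527,325) and the grip ends at (572,362) and (222,432). The chisel is the outermost tool on the robot's right.

```bash
cat > h.py <<'E'
import numpy as np,cv2
from scipy.spatial.transform import Rotation as R
def P(cal,Rw=None,p=None):
    if Rw is None: Rw=R.from_euler('xyz',cal['attitude']).as_matrix();p=np.array(cal['position'])
    return np.array(cal['mtx'])@np.c_[Rw.T,-Rw.T@p]
def Pw(cal,o):
    T=np.eye(4);T[:3,:3]=R.from_euler('xyz',o['tcp_rot']).as_matrix();T[:3,3]=o['tool_pos']
    T=T@np.array(cal['mount']);return P(cal,T[:3,:3],T[:3,3])
def tri(P1,P2,a,b):
    X=cv2.triangulatePoints(P1,P2,np.array(a,float).reshape(2,1),np.array(b,float).reshape(2,1)).ravel();return X[:3]/X[3]
def proj(Pm,X):
    q=Pm@np.r_[X,1];return q[:2]/q[2]
E
python3 - <<'E'
from h import *
from plant import *
S=P(get_calibration('side'));T=P(get_calibration('top'))
F={'gripR':((232,88),(572,362)),'gripL':((392,165),(222,432)),'cornR':((172,50),(712,335)),'cornL':((463,207),(80,462)),
'butt':((228,152),(527,325)),'red':((283,202),(390,355)),'blue':((341,245),(262,375)),'pinR':((134,214),(625,232)),'pinL':((366,402),(72,252))}
for k,(s,t) in F.items():
    s=np.array(s)/3.1+[240,150];t=np.array(t)/6+[210,130]
    X=tri(S,T,s,t);print(k,X.round(1),(proj(S,X)-s).round(1),(proj(T,X)-t).round(1))
E
```

```text
gripR [535.  -23.1 249.7] [-0.9 -0.2] [-0.7  0.6]
gripL [504.1 123.3 259. ] [-0.6 -0.1] [-0.5  0.4]
cornR [545.6 -83.1 254.9] [-0.7 -0.1] [-0.5  0.5]
cornL [492.2 183.6 254.6] [-0.8 -0.1] [-0.6  0.5]
butt [560.5  -2.5 209.4] [-1.3 -0.2] [-1.   0.8]
red [552.7  57.3 193. ] [-0.3 -0. ] [-0.2  0.2]
blue [545.2 115.1 186.7] [-0.3 -0. ] [-0.2  0.2]
pinR [624.4 -49.4 138.1] [-0.5 -0.1] [-0.4  0.3]
pinL [612.8 210.4 148.3] [-0.7 -0.1] [-0.5  0.4]
```

>>> {"name": "arm_command", "arguments": {
  "gripper": [44, 44, 44, 44, 44],
  "dp": [
    [0.8, -0.9, -0.3],
    [0.8, -0.9, -0.3],
    [0.8, -0.9, -0.3],
    [0.8, -0.9, -0.3],
    [0.8, -0.9, -0.3]
  ],
  "twist": [0.32, 0.32, 0.32, 0.32, 0.32]
}}

```text
time: 0.78
tool_pos: [239.3, -358.3, 264.3]
tcp_rot: [-3.141, 0.0, 0.198]
contact_force: [0.5, 0.5, 0.8]
grip_width: 47.0
finger_force: 0.0
```

>>> {"name": "arm_command", "arguments": {
  "gripper": [44, 44, 44, 44, 44],
  "dp": [
    [0.8, -0.9, 0],
    [0.8, -0.9, 0],
    [0.8, -0.9, 0],
    [0.8, -0.9, 0],
    [0.8, -0.9, 0]
  ],
  "twist": [0, 0, 0, 0, 0]
}}

```text
time: 1.4
tool_pos: [315.1, -228.3, 264.1]
tcp_rot: [-3.141, 0.0, 0.199]
contact_force: [-0.1, -0.6, 1.1]
grip_width: 44.0
finger_force: 0.0
```

>>> {"name": "arm_command", "arguments": {
  "gripper": [44, 44, 44, 44, 44],
  "dp": [
    [0.8, -0.9, 0],
    [0.8, -0.9, 0],
    [0.8, -0.9, 0],
    [0.8, -0.9, 0],
    [0.8, -0.9, 0]
  ],
  "twist": [0, 0, 0, 0, 0]
}}

```text
time: 2.02
tool_pos: [390.9, -98.2, 264.1]
tcp_rot: [-3.142, 0.0, 0.199]
contact_force: [-0.0, 0.2, 0.7]
grip_width: 43.7
finger_force: 0.0
```

>>> {"name": "arm_command", "arguments": {
  "gripper": [44, 44, 44, 44, 44],
  "dp": [
    [0.85, -0.96, 0.2],
    [0.85, -0.96, 0.2],
    [0.85, -0.96, 0.2],
    [0.85, -0.96, 0.2],
    [0.85, -0.96, 0.2]
  ],
  "twist": [0, 0, 0, 0, 0]
}}

```text
time: 2.65
tool_pos: [471.3, 40.4, 238.8]
tcp_rot: [3.142, 0.0, 0.199]
contact_force: [0.7, -0.5, -0.2]
grip_width: 44.1
finger_force: 0.0
```

```bash
python3 - <<'E'
from h import *
from plant import *
o=get_obs();print(np.round(o['tool_pos'],1),o['tcp_rot'])
im=capture('wrist');cv2.imwrite('pics/w1.png',cv2.cvtColor(im,cv2.COLOR_RGB2BGR))
W=Pw(get_calibration('wrist'),o)
for X in [(519,50,254),(535,-23,252),(504,123,257),(560.5,-2.5,209.4),(556,-3,219),(553,57,193)]: print(X,proj(W,X).round())
E
```

```text
[471.3  40.4 238.8] [3.14155160e+00 4.05393939e-04 1.99222868e-01]
(519, 50, 254) [323. 176.]
(535, -23, 252) [475. 172.]
(504, 123, 257) [166. 178.]
(560.5, -2.5, 209.4) [422. 111.]
(556, -3, 219) [426. 119.]
(553, 57, 193) [322. 105.]
```

View pics/w1.png

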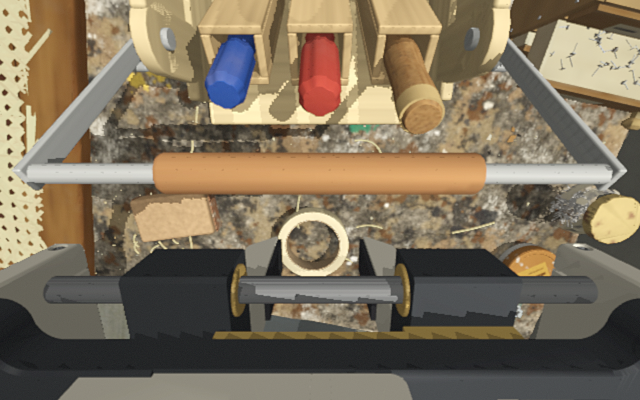

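The wrist view shows the grip spanning (155–486, 173), slightly nearer than predicted, and the chisel butt at about (420,115), close to the prediction. Now I'll push the handle.

>>> {"name": "arm_command", "arguments": {
  "gripper": [44, 44, 44, 44, 44],
  "dp": [
    [0.5, 0, -0.15],
    [0.5, 0, -0.15],
    [0.5, 0, -0.15],
    [0.5, 0, -0.15],
    [0.5, 0, -0.15]
  ],
  "twist": [0, 0, 0, 0, 0]
}}

```text
time: 3.32
tool_pos: [532.1, 51.7, 257.9]
tcp_rot: [-3.142, 0.001, 0.199]
contact_force: [-0.4, 0.8, 0.3]
grip_width: 44.3
finger_force: 0.6
```

>>> {"name": "arm_command", "arguments": {
  "gripper": [44, 44, 44, 44, 44],
  "dp": [
    [0.5, 0, -0.1],
    [0.5, 0, -0.1],
    [0.5, 0, -0.05],
    [0.5, 0, 0],
    [0.5, 0, 0]
  ],
  "twist": [0, 0, 0, 0, 0]
}}

```text
time: 3.95
tool_pos: [593.6, 64.1, 263.9]
tcp_rot: [-3.142, 0.001, 0.199]
contact_force: [-1.0, 0.7, 0.7]
grip_width: 44.2
finger_force: 0.2
```

```bash
python3 - <<'E'
from h import *
from plant import *
o=get_obs();print(np.round(o['tool_pos'],1),np.round(o['contact_force'],1))
im=capture('side')[150:340,240:420];cv2.imwrite('pics/s2.png',cv2.resize(cv2.cvtColor(im,cv2.COLOR_RGB2BGR),None,fx=3.1,fy=3.1,interpolation=cv2.INTER_CUBIC))
E
```

```text
[593.6  64.1 263.9] [-1.   0.7  0.7]
```

View pics/s2.png

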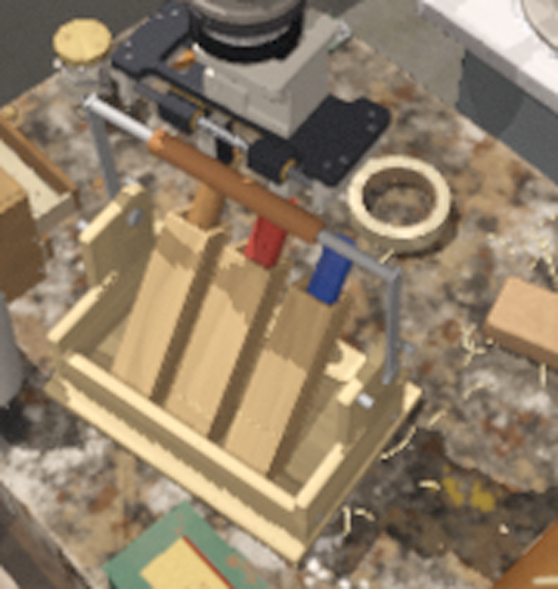

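The handle is about vertical, with its grip running from (155,140) to (320,235) in the crop, and the fingers are behind it. I'll keep pushing.

>>> {"name": "arm_command", "arguments": {
  "gripper": [44, 44, 44, 44, 44],
  "dp": [
    [0.5, 0, 0.05],
    [0.5, 0, 0.1],
    [0.5, 0, 0.15],
    [0.5, 0, 0.2],
    [0.5, 0, 0.25]
  ],
  "twist": [0, 0, 0, 0, 0]
}}

```text
time: 4.62
tool_pos: [655.6, 76.7, 244.9]
tcp_rot: [3.142, 0.0, 0.199]
contact_force: [-0.7, 0.2, -0.1]
grip_width: 44.1
finger_force: 0.0
```

>>> {"name": "arm_command", "arguments": {
  "gripper": [44, 44, 44, 44, 44],
  "dp": [
    [0.4, 0, 0.3],
    [0.4, 0, 0.3],
    [0.4, 0, 0.3],
    [0, 0, 0],
    [0, 0, 0]
  ],
  "twist": [0, 0, 0, 0, 0]
}}

```text
time: 5.25
tool_pos: [684.2, 82.4, 223.1]
tcp_rot: [3.141, -0.0, 0.199]
contact_force: [-0.0, -0.2, -0.5]
grip_width: 44.1
finger_force: 0.0
```

```bash
python3 - <<'E'
from h import *
from plant import *
o=get_obs();print(np.round(o['tool_pos'],1),np.round(o['contact_force'],1))
a=capture('side')[150:340,240:420];b=capture('top')[110:205,210:340]
f=lambda im,s:cv2.resize(cv2.cvtColor(im,cv2.COLOR_RGB2BGR),None,fx=s,fy=s,interpolation=cv2.INTER_CUBIC)
a=f(a,2.2);b=f(b,3.2);c=np.zeros((420,820,3),np.uint8);c[:a.shape[0],:a.shape[1]]=a;c[:b.shape[0],400:400+b.shape[1]]=b[:, :420]
cv2.imwrite('pics/s3.png',c[:,:800])
E
```

```text
[684.2  82.4 223.1] [-0.  -0.2 -0.5]
```

View pics/s3.png

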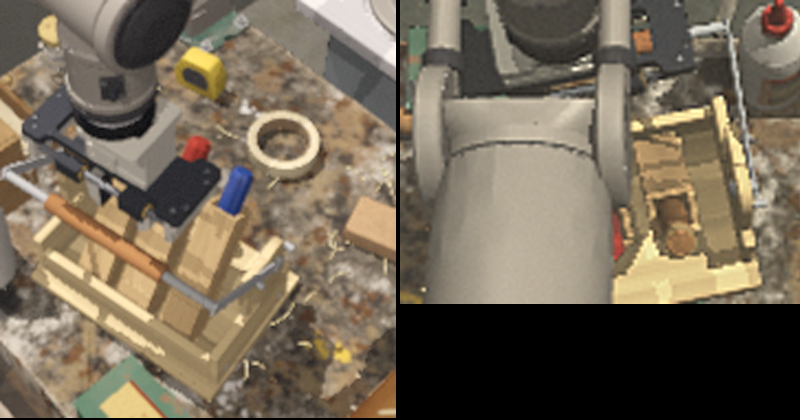

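>>> {"name": "arm_command", "arguments": {
  "gripper": [44, 44, 44, 44, 44],
  "dp": [
    [-0.5, 0, -1],
    [-0.7, 0, -1],
    [-0.9, 0.2, -0.8],
    [-0.9, 0.3, 0],
    [-0.9, 0.3, 0]
  ],
  "twist": [0, 0, 0, 0, 0]
}}

```text
time: 5.98
tool_pos: [591.8, 43.3, 294.0]
tcp_rot: [3.141, -0.002, 0.199]
contact_force: [0.4, -0.1, 0.4]
grip_width: 44.2
finger_force: 0.0
```

>>> {"name": "arm_command", "arguments": {
  "gripper": [44, 44, 44, 44, 44],
  "dp": [
    [-1, 0.4, 0],
    [-1, 0.4, 0],
    [-1, 0.4, 0],
    [-1, 0.3, 0.5],
    [-0.2, 0, 0.5]
  ],
  "twist": [0, 0, 0, 0, 0]
}}

```text
time: 6.6
tool_pos: [496.2, -14.4, 268.5]
tcp_rot: [3.141, -0.002, 0.198]
contact_force: [-0.6, 0.7, -1.0]
grip_width: 44.1
finger_force: 0.0
```

```bash
python3 - <<'E'
from h import *
from plant import *
S=P(get_calibration('side'));T=P(get_calibration('top'))
print('corner',tri(S,T,(242.3,230.9),(311.6,118.75)))
o=get_obs();print(np.round(o['tool_pos'],1),o['tcp_rot'],np.round(o['contact_force'],1))
im=capture('wrist');cv2.imwrite('pics/w4.png',cv2.cvtColor(im,cv2.COLOR_RGB2BGR))
W=Pw(get_calibration('wrist'),o);print(repr(W))
for X in [(560.5,-2.5,209.4),(556,-3,219),(553,57,193)]: print(X,proj(W,X).round())
E
```

```text
corner [746.24871911 -42.54975296 209.92573603]
[496.2 -14.4 268.5] [ 3.14080802e+00 -1.59157541e-03  1.97902471e-01] [-0.6  0.7 -1. ]
array([[-2.95977345e+01, -3.12292816e+02, -3.06800236e+02,
         1.48586306e+05],
       [-3.38790473e+02, -6.77132379e+01, -1.11498187e+02,
         2.41121753e+05],
       [-2.75899538e-01, -5.61416680e-02, -9.59545496e-01,
         5.67558373e+02]])
(560.5, -2.5, 209.4) [323. 132.]
(556, -3, 219) [323. 140.]
(553, 57, 193) [244. 125.]
```

View pics/w4.png

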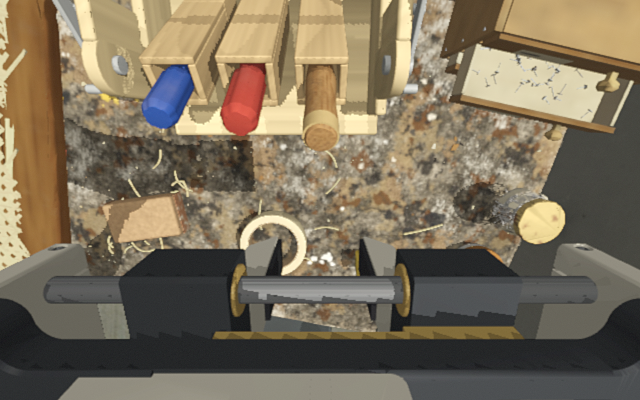

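The wrist view shows the chisel butt at (321,137), centred between the fingers and close to the prediction. The handle corner triangulates to the home position.

>>> {"name": "arm_command", "arguments": {
  "gripper": [42, 42, 42, 42, 42],
  "dp": [
    [1, 0, 0],
    [1, 0, 0],
    [1, 0.02, 0.3],
    [0.02, 0, 0.8],
    [0, 0, 0.8]
  ],
  "twist": [0, 0, 0, 0, 0]
}}

```text
time: 7.28
tool_pos: [572.2, 1.2, 219.5]
tcp_rot: [-3.142, -0.0, 0.2]
contact_force: [0.1, 0.3, 0.5]
grip_width: 41.8
finger_force: 0.0
```

>>> {"name": "arm_command", "arguments": {
  "gripper": [42, 42, 42, 15, 15],
  "dp": [
    [0, 0, 0.7],
    [0, 0, 0.7],
    [0, 0, 0.3],
    [0, 0, 0],
    [0, 0, 0]
  ],
  "twist": [0, 0, 0, 0, 0]
}}

```text
time: 7.9
tool_pos: [571.8, 0.6, 178.7]
tcp_rot: [3.141, -0.001, 0.199]
contact_force: [0.2, -0.3, -0.6]
grip_width: 26.3
finger_force: 0.0
```

>>> {"name": "arm_command", "arguments": {
  "gripper": [15, 15, 15, 15, 15],
  "dp": [
    [0, 0, 0],
    [0, 0, 0],
    [0, 0, 0],
    [0, 0, 0],
    [0, 0, 0]
  ],
  "twist": [0, 0, 0, 0, 0]
}}

```text
time: 8.52
tool_pos: [571.6, 0.5, 178.5]
tcp_rot: [3.141, -0.001, 0.199]
contact_force: [1.0, 0.3, 5.5]
grip_width: 24.9
finger_force: 30.0
```

>>> {"name": "arm_command", "arguments": {
  "gripper": [15, 15, 15, 15, 15],
  "dp": [
    [-0.287, 0, -0.41],
    [-0.287, 0, -0.41],
    [-0.287, 0, -0.41],
    [-0.287, 0, -0.41],
    [-0.287, 0, -0.41]
  ],
  "twist": [0, 0, 0, 0, 0]
}}

```text
time: 9.15
tool_pos: [535.3, -6.7, 229.9]
tcp_rot: [3.142, 0.0, 0.199]
contact_force: [0.4, 0.0, -1.5]
grip_width: 24.8
finger_force: 30.0
```

>>> {"name": "arm_command", "arguments": {
  "gripper": [15, 15, 15, 15, 15],
  "dp": [
    [-0.4, 0, -0.57],
    [-0.4, 0, -0.57],
    [-0.4, 0, -0.57],
    [-0.4, 0, -0.57],
    [-0.4, 0, -0.57]
  ],
  "twist": [0, 0, 0, 0, 0]
}}

```text
time: 9.78
tool_pos: [486.3, -16.6, 301.5]
tcp_rot: [3.141, -0.0, 0.199]
contact_force: [0.6, -0.1, -1.7]
grip_width: 24.8
finger_force: 30.0
```

>>> {"name": "arm_command", "arguments": {
  "gripper": [15, 15, 15, 15, 15],
  "dp": [
    [-0.4, 0, -0.57],
    [-0.4, 0, -0.57],
    [-0.4, 0, -0.57],
    [0, 0, 0],
    [0, 0, 0]
  ],
  "twist": [0, 0, 0, 0, 0]
}}

```text
time: 10.4
tool_pos: [457.5, -22.4, 342.8]
tcp_rot: [-3.141, 0.0, 0.199]
contact_force: [-0.9, -0.0, -3.4]
grip_width: 25.0
finger_force: 30.0
```

```bash
python3 - <<'E'
from h import *
from plant import *
o=get_obs();print(np.round(o['tool_pos'],1),np.round(o['contact_force'],1),np.round(o['moment'],3))
a=capture('side')[60:330,210:430]
cv2.imwrite('pics/s5.png',cv2.resize(cv2.cvtColor(a,cv2.COLOR_RGB2BGR),None,fx=2.2,fy=2.2,interpolation=cv2.INTER_CUBIC))
E
```

```text
[457.5 -22.4 342.8] [-0.9 -0.  -3.4] [-0.042 -0.014 -0.002]
```

View pics/s5.png

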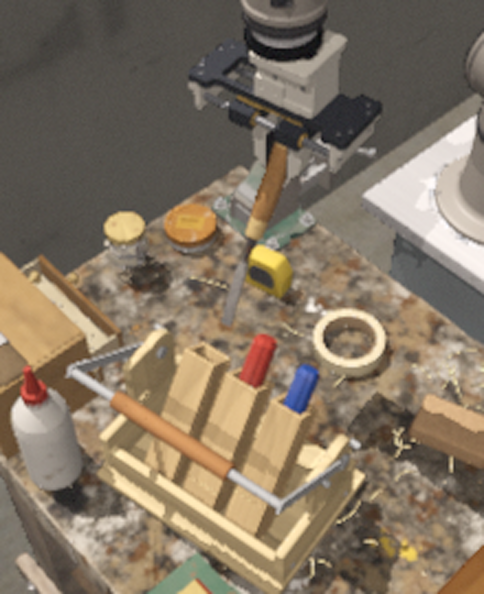

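The side view shows the chisel clear of the sleeve, still leaning about 35°, with its edge at about (230,320) in the crop and the handle home. The tool can only turn about the vertical, so I'll lower the blade in front of the empty sleeve's front rim. Pushing it back against that fixed rim should swing the chisel upright in the pads.

>>> {"name": "arm_command", "arguments": {
  "gripper": [15, 15, 15, 15, 15],
  "dp": [
    [-0.4, 0, 0],
    [-0.4, 0, 0.4],
    [0, 0, 0.7],
    [0, 0, 0.7],
    [0, 0, 0.7]
  ],
  "twist": [0, 0, 0, 0, 0]
}}

```text
time: 11.08
tool_pos: [437.4, -26.4, 279.9]
tcp_rot: [-3.141, 0.001, 0.199]
contact_force: [-0.5, -1.3, -0.9]
grip_width: 24.7
finger_force: 30.0
```

>>> {"name": "arm_command", "arguments": {
  "gripper": [15, 15, 15, 15, 15],
  "dp": [
    [0.4, 0, 0],
    [0.4, 0, 0],
    [0.4, 0, 0],
    [0.4, 0, 0],
    [0.4, 0, 0]
  ],
  "twist": [0, 0, 0, 0, 0]
}}

```text
time: 11.7
tool_pos: [487.7, -16.3, 280.8]
tcp_rot: [3.141, 0.0, 0.199]
contact_force: [-0.5, -0.5, -1.3]
grip_width: 24.9
finger_force: 30.0
```

>>> {"name": "arm_command", "arguments": {
  "gripper": [15, 15, 15, 15, 15],
  "dp": [
    [0.4, 0, -0.1],
    [0.4, 0, -0.1],
    [0.4, 0, -0.1],
    [0.4, 0, -0.1],
    [0.4, 0, -0.1]
  ],
  "twist": [0, 0, 0, 0, 0]
}}

```text
time: 12.32
tool_pos: [536.6, -6.5, 293.4]
tcp_rot: [3.141, 0.0, 0.199]
contact_force: [-2.2, 0.0, -1.0]
grip_width: 24.9
finger_force: 30.0
```

>>> {"name": "arm_command", "arguments": {
  "gripper": [15, 15, 15, 15, 15],
  "dp": [
    [0.4, 0, -0.1],
    [0.4, 0, -0.1],
    [0.4, 0, -0.1],
    [0.4, 0, 0],
    [0, 0, 0]
  ],
  "twist": [0, 0, 0, 0, 0]
}}

```text
time: 12.95
tool_pos: [576.0, 1.5, 300.6]
tcp_rot: [3.141, -0.001, 0.199]
contact_force: [-1.7, -0.6, -0.8]
grip_width: 24.5
finger_force: 30.0
```

>>> {"name": "arm_command", "arguments": {
  "gripper": [15, 15, 15, 15, 15],
  "dp": [
    [-0.5, 0, 0],
    [-0.5, 0, 0],
    [-0.5, 0, -0.3],
    [-0.5, 0, -0.3],
    [0, 0, 0]
  ],
  "twist": [0, 0, 0, 0, 0]
}}

```text
time: 13.58
tool_pos: [525.8, -8.8, 317.3]
tcp_rot: [3.141, -0.003, 0.199]
contact_force: [-0.8, -0.0, -1.6]
grip_width: 24.8
finger_force: 30.0
```

```bash
python3 - <<'E'
from h import *
from plant import *
o=get_obs();print(np.round(o['tool_pos'],1),np.round(o['contact_force'],1))
a=capture('side');S=P(get_calibration('side'))
t=np.array(o['tool_pos']);x=np.array([.98,.199,0]);g=t+[0,0,19]
for d in (-20,-10,0,10,20):
  th=np.radians(d);print('edge at tilt',d,((proj(S,g+214*np.array([0,0,-np.cos(th)])+214*np.sin(th)*x)-[230,60])*3).round())
print('grasp',((proj(S,g)-[230,60])*3).round())
a=a[60:250,230:430]
cv2.imwrite('pics/s6.png',cv2.resize(cv2.cvtColor(a,cv2.COLOR_RGB2BGR),None,fx=3,fy=3,interpolation=cv2.INTER_CUBIC))
E
```

```text
[525.8  -8.8 317.3] [-0.8 -0.  -1.6]
edge at tilt -20 [321. 393.]
edge at tilt -10 [298. 425.]
edge at tilt 0 [274. 453.]
edge at tilt 10 [249. 479.]
edge at tilt 20 [223. 499.]
grasp [270. 284.]
```

View pics/s6.png

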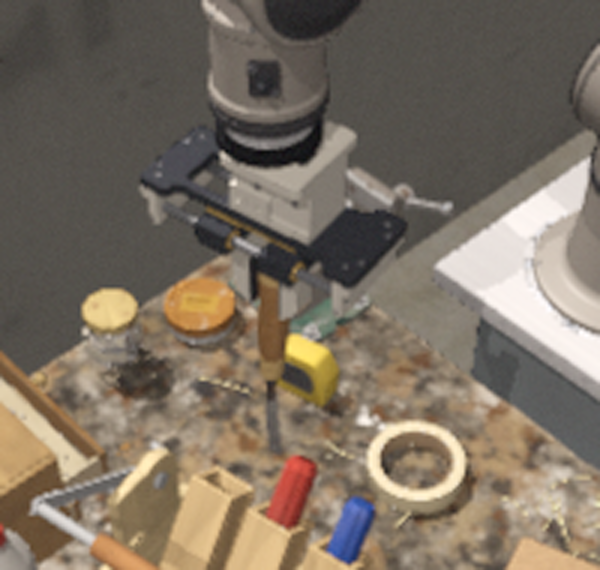

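The edge is at about (276,452) in the crop, against (274,453) predicted for upright. So the tilt is about 0°, the edge is about 120 mm up, and the blade is clear of the caddy. I'll settle and hand in.

>>> {"name": "arm_command", "arguments": {
  "gripper": [15, 15, 15, 15, 15],
  "dp": [
    [-0.3, 0, -0.2],
    [-0.2, 0, -0.1],
    [0, 0, 0],
    [0, 0, 0],
    [0, 0, 0]
  ],
  "twist": [0, 0, 0, 0, 0]
}}

```text
time: 14.25
tool_pos: [514.1, -11.0, 323.0]
tcp_rot: [-3.142, 0.0, 0.199]
contact_force: [-0.5, -1.1, -1.2]
grip_width: 24.7
finger_force: 30.0
```

```bash
python3 -c "
from plant import *
o=get_obs();print(o['tool_pos'],o['finger_force'])
print(close_job())"
```

```text
[514.06924793 -11.01476466 323.00585439] 29.99928683930193
the job is handed in; nothing more can be done
None
```

I handed the job in at about 14 s: the carry handle looked home on its rear stop, and the chisel was held blade-down, close to vertical by camera, with its edge about 13 cm up and clear of the caddy; no verdict came back.

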